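Empty the coffee-pod tray into the recycling caddy

ROBOT

A 7-joint arm with a two-finger parallel gripper is mounted at the origin on the work surface. World frame = base frame: x ahead of the robot, y to its left, z up, the work surface at z = 0. Lengths are in mm, angles in rad, forces in N, time in s.
With the tool pointing down it reaches from about 350 to 900 mm from the base axis. Payload 19.9 kg.
Tool frame: the origin (TCP) lies at the very end of the fingers, on their centre line; the grasp point (between the pads) lies 19 mm behind it; z points along the fingers, y is the line along which they close (so a half turn about z gives the same grasp; the last joint's range is limited). The gripper opens to 85 mm and grips with 20 to 120 N. Pads are 22 mm wide; open, the fingers measure 114 mm over their backs; the gripper's body (76 mm by 85 mm) begins 54 mm behind the grasp point. The pads swing forward as they close: fully open they stand 13 mm farther back than shut.
Start: joints at [1.185, 0.417, -0.01, 1.614, 0.005, 1.111, -0.053], TCP at [210.661, -588.407, 231.26] pointing down, gripper open.
Joint ranges: [-2.81, 2.81], [-0.39, 2.02], [-1.27, 1.25], [0.06, 2.57], [-1.19, 4.33], [0.19, 2], [-2.82, 2.82]. Speed limits (rad/s): [1.89, 1.89, 2.39, 2.39, 3.01, 3.01, 3.01].

INTERFACE

Orientations are given as a rotation vector (axis times angle).
In Python, from cell import bot gives the robot as it stands.
- The arm moves only by the tool arm_command, never from a script. Its argument "commands" is text: rows parted by semicolons, each of 7 numbers parted by spaces: the shift along the tool's x, y, z in units of 30 mm (1.0 is 30 mm), then the turn, a rotation vector about the tool's x, y, z in units of 6 degrees (1.0 is 6 degrees), then the gripper command: -1 is fully open, 1 is shut, values between are in proportion. A call has 1 to 20 rows; each row shifts and turns the commanded pose from where the row before left it, along the tool's axes as they then stand; what a row does not reach is not made up. A row lasts 1/10 s, in which the tool goes at most 50 mm and 8.59 degrees, less where a joint would pass 70% of its speed; a pose out of reach is approached as far as the arm can. A call is refused whole if a number of a shift passes 1 or a number of a turn 1, either way. A call with a gripper value outside its range is refused whole. The fingers move at their own pace and stop on an object; the grip force is fixed at half the most. Time passes only in rows, so rows that do not move let the fingers close. It gives the time, the measured TCP pose, the force, the opening and the grip force at its end, in the units of the state.
- bot.observe(): the state, without advancing time (a new reading comes with each control period).
- bot.grab_frame(name): name is "side" or "top"; returns (picture, depth): 480x640x3 uint8, red, green, blue; 480x640 float32, mm along the optical axis (not along the pixel's ray), 0 where there is no reading.
- bot.camera_info(name): a dict with "fx", "fy", "cx", "cy" (pixels), "rvec" (rotation vector, rad) and "tvec" (3), from world to camera coordinates, as OpenCV has them. Camera axes: x right, y down, z forward; pixel columns grow to the right and rows downward; lengths in mm; the calibration is good to about 2 mm. A picture is of the moment at which its call begins. camera_info takes no time and is no camera call.
- bot.close_job(): hands the job in; it is judged then, once.
Trained networks look in the newest picture that a camera, given by its name, has taken for a name from the list of things; names that differ only in an ending like _2 or _b are one class to them, and where a whole thing is asked for, a point or a joint stands for the part that bears it (a point fixed in the world has none). Each returns a list of dicts, best first, with "confidence" (0 to 1); they miss things now and then, are a little off and sometimes report something else, mostly with a low value. They report only what shows in the picture. A call takes as long as a camera call. They do not tell look-alikes from the thing itself.
- bot.look_for(camera, query): "point" ([row, column] in pixels, amid what is visible of it).
- bot.place_of(camera, query): "point" ([row, column] in pixels: a listed point, or the origin of a listed thing).
The state is a dict: "time": time; "joint_positions": joint angles; "qvel": joint speeds; "tau": joint torques, N m; "position": TCP position; "ee_rot": TCP orientation; "force": force on the tool from outside, world axes, zero at the start; "torque": the same for the moment, N m; "width": finger opening in mm; "grasp_force": force on a finger pad.
Only numpy, scipy, OpenCV 4.12 (cv2) and the standard library are available. Lean on these libraries where they do the work, as an engineer would, in place of code of your own. Each camera call takes 0.05 s, during which the arm holds its last target. There are 200 camera calls.

TASK

Put all the used coffee pods into the recycling caddy: those lying on the blue drying mat, and those on the white tray, which you carry over and tip so that its pods slide off the open end into the caddy. Lay the empty tray flat and right way up in the middle of the drying mat, and once every pod is in, swing the caddy's lid fully shut so that its tab sits behind the front rim. Leave the mug, the bowl and the jar where they stand.

Things in the scene. Friction and masses are not known exactly. Their poses are not given: they have to be found in the camera images.
- caddy: recycling caddy, fixed grey plastic box, 170 (x) x 220 (y) x 100 mm high, walls and floor 3 mm, open on top; origin at the centre of its underside, z up; the side nearer the robot is its front (-x); the lid is hinged along the top of its far (+x) wall
- caddy_mouth (a point): centre of the caddy's open mouth, at the height of the rim, 100 mm above the worktop
- lid (a joint): the caddy's green lid: 0 = fully shut, grows as it opens, about 1.57 standing upright, stop at 1.7 rad. Its stiff hinge keeps it where it is left (about 1 N at its free edge moves it). A 4 mm panel 170 x 220 mm; on its underside, 161 mm from the hinge, a tab 60 mm wide and 14 mm deep that drops just inside the front rim when the lid is shut; 0 is a hard stop
- lid_hinge (a point): middle of the lid's hinge line, on the far rim of the caddy, 100.5 mm above the worktop; the line runs along the caddy's y
- lid_edge (a point): middle of the lid's free edge, at the tip of a thumb lip 70 mm wide and 5 mm thick that juts 20 mm past the panel, 190 mm from the hinge; its z axis is square to the lid, pointing out of its upper face
- tray: loose white scoop-shaped tray, 0.14 to 0.24 kg, floor 180 (x) x 130 (y) mm and 4 mm thick; low 14 mm rims along both sides and at the -x end; the +x end is open and flush with the floor, for tipping (standing pods slide off once it is tipped some 26 to 36 degrees); at the -x end a blue upright handle. Origin at the centre of the floor's underside, x towards the open end, z up
- tray_grip (a point): grip point of the tray's handle (tray frame -101, 0, +33 mm): the handle is a flat plate 70 mm wide (along the tray's y), 5 mm thick and 50 mm long, leaning 20 degrees from upright, its top outwards (towards the tray's -x); this point is at 33 mm up the plate, in the middle of its thickness, so 17 mm of plate stand above it
- tray_spout (a point): middle of the tray's open end (tray frame +90, 0, +4 mm)
- mat: blue dish-drying mat, fixed, 240 (x) x 200 (y) x 4 mm; origin at the centre of its underside, so its top is 4 mm higher
- mug: bystander: purple mug, 80 mm across, 90 mm tall, origin under its centre
- bowl: bystander: white bowl with blue dots, upside down, 120 mm across, 64 mm tall, origin under its centre
- jar: bystander: amber glass jar with a black cap, 80 mm across, 110 mm tall, origin under its centre
- tray_pod1: used coffee pod, coloured aluminium, 15 g, hard and closed: 37 mm round flange 3 mm thick, then a body 28 mm across to 28.5 mm height; origin at the centre of the flange's flat face, +z along the pod's axis towards the narrow end; starts standing on its flange on the tray (3 to 6 of the six are present)
- tray_pod2: used coffee pod, coloured aluminium, 15 g, hard and closed: 37 mm round flange 3 mm thick, then a body 28 mm across to 28.5 mm height; origin at the centre of the flange's flat face, +z along the pod's axis towards the narrow end; starts standing on its flange on the tray (3 to 6 of the six are present)
- tray_pod3: used coffee pod, coloured aluminium, 15 g, hard and closed: 37 mm round flange 3 mm thick, then a body 28 mm across to 28.5 mm height; origin at the centre of the flange's flat face, +z along the pod's axis towards the narrow end; starts standing on its flange on the tray (3 to 6 of the six are present)
- tray_pod4: used coffee pod, coloured aluminium, 15 g, hard and closed: 37 mm round flange 3 mm thick, then a body 28 mm across to 28.5 mm height; origin at the centre of the flange's flat face, +z along the pod's axis towards the narrow end; starts standing on its flange on the tray (3 to 6 of the six are present)
- tray_pod5: used coffee pod, coloured aluminium, 15 g, hard and closed: 37 mm round flange 3 mm thick, then a body 28 mm across to 28.5 mm height; origin at the centre of the flange's flat face, +z along the pod's axis towards the narrow end; starts standing on its flange on the tray (3 to 6 of the six are present)
- tray_pod6: used coffee pod, coloured aluminium, 15 g, hard and closed: 37 mm round flange 3 mm thick, then a body 28 mm across to 28.5 mm height; origin at the centre of the flange's flat face, +z along the pod's axis towards the narrow end; starts standing on its flange on the tray (3 to 6 of the six are present)
- mat_pod1: used coffee pod, coloured aluminium, 15 g, hard and closed: 37 mm round flange 3 mm thick, then a body 28 mm across to 28.5 mm height; origin at the centre of the flange's flat face, +z along the pod's axis towards the narrow end; starts standing on its flange on the drying mat (3 to 5 of the six are present)
- mat_pod2: used coffee pod, coloured aluminium, 15 g, hard and closed: 37 mm round flange 3 mm thick, then a body 28 mm across to 28.5 mm height; origin at the centre of the flange's flat face, +z along the pod's axis towards the narrow end; starts standing on its flange on the drying mat (3 to 5 of the six are present)
- mat_pod3: used coffee pod, coloured aluminium, 15 g, hard and closed: 37 mm round flange 3 mm thick, then a body 28 mm across to 28.5 mm height; origin at the centre of the flange's flat face, +z along the pod's axis towards the narrow end; starts standing on its flange on the drying mat (3 to 5 of the six are present)
- mat_pod4: used coffee pod, coloured aluminium, 15 g, hard and closed: 37 mm round flange 3 mm thick, then a body 28 mm across to 28.5 mm height; origin at the centre of the flange's flat face, +z along the pod's axis towards the narrow end; starts standing on its flange on the drying mat (3 to 5 of the six are present)
- mat_pod5: used coffee pod, coloured aluminium, 15 g, hard and closed: 37 mm round flange 3 mm thick, then a body 28 mm across to 28.5 mm height; origin at the centre of the flange's flat face, +z along the pod's axis towards the narrow end; starts standing on its flange on the drying mat (3 to 5 of the six are present)
- mat_pod6: used coffee pod, coloured aluminium, 15 g, hard and closed: 37 mm round flange 3 mm thick, then a body 28 mm across to 28.5 mm height; origin at the centre of the flange's flat face, +z along the pod's axis towards the narrow end; starts standing on its flange on the drying mat (3 to 5 of the six are present)
Things that resemble listed ones, but are neither listed nor needed, are in the scene too. What is shaped like the mat_pod2 but yellow is not meant.

How it is judged:
By the outcome, as a careful person would: the job done as asked, in the order asked, and still so for the second after the job is handed in, with the robot touching nothing.
Of tray_pod1, tray_pod2, tray_pod3, tray_pod4, tray_pod5, tray_pod6 only 3 to 6 are there at a start; the rules pass over those that are not, and their reading is None.
Of mat_pod1, mat_pod2, mat_pod3, mat_pod4, mat_pod5, mat_pod6 only 3 to 5 are there at a start; the rules pass over those that are not, and their reading is None.
At some moment in a run one of mat_pod1, mat_pod2, mat_pod3, mat_pod4, mat_pod5, mat_pod6 may be knocked a few centimetres aside while the robot is not near it.
It also fails if it takes over 210 s, if anything falls off the work surface, if the arm or the gripper's body presses on something with over 40 N, if the wrist force passes 120 N, or if a joint passes its speed limit or range.

## Working session

There is one attempt and no reset: what is moved stays moved. The work goes in short steps, Python scripts to look and compute and a tool call to move; the robot and the scene stay as the last step left them, time stands still between calls to the robot, and variables do not carry over. Pictures are saved under pics/ and viewed, at most 14 in all, crops included, and the job is handed in when it is done.

Besides the shell and the picture viewer there is one more tool, called by a JSON object that holds its "fn" and its "kwargs". arm_command: Moves the arm, as the interface text tells. Its arguments: {"type":"object","properties":{"commands":{"type":"string"}},"required":["commands"]}

```bash
mkdir -p pics; ls
cat > h.py <<'E'
import numpy as np, cv2
from scipy.spatial.transform import Rotation as R
from cell import bot
def cam(n):
    c=bot.camera_info(n); return c, R.from_rotvec(np.ravel(c['rvec'])).as_matrix(), np.ravel(c['tvec'])
def world(n,r,c,d):
    i,Rm,t=cam(n); p=np.stack([(c-i['cx'])/i['fx']*d,(r-i['cy'])/i['fy']*d,d],-1)
    return (p-t)@Rm
def cloud(n,dep):
    r,c=np.mgrid[0:480,0:640].astype(float); return world(n,r,c,dep.astype(float))
def plane(n,r,c,z):
    i,Rm,t=cam(n); o=-Rm.T@t; d=Rm.T@np.array([(c-i['cx'])/i['fx'],(r-i['cy'])/i['fy'],1]); return o+d*(z-o[2])/d[2]
def grab(n,f=None):
    im,d=bot.grab_frame(n)
    if f: cv2.imwrite('pics/'+f,im[:,:,::-1])
    return im,d
E
python3 - <<'E'
from h import *
s=bot.observe(); print(s)
for n in('top','side'):
    im,d=grab(n,n+'1.png'); np.savez(n+'1.npz',im=im,d=d)
    i,Rm,t=cam(n); print(n,i,'pos',-Rm.T@t)
E
```

```text
pics
{'time': 0.0, 'joint_positions': array([ 1.18549732,  0.41799372, -0.01029537,  1.61419806,  0.00465926,
        1.11071907, -0.05299256]), 'qvel': array([ 0.00094929,  0.00068397,  0.0016816 , -0.00049916, -0.00064975,
       -0.00093493, -0.00213562]), 'tau': array([ 5.62698115e-04, -8.64450788e+01,  6.79379962e-01, -4.34895909e+01,
        1.91766280e-02,  7.52537831e-03, -3.63880957e-06]), 'position': array([ 210.53744567, -588.08029787,  230.63794026]), 'ee_rot': array([-3.09404860e+00, -5.37152052e-01,  4.42409760e-04]), 'force': array([ 0.23907098, -0.51108704,  1.06815659]), 'torque': array([ 0.0179372 , -0.02993705,  0.00714055]), 'grasp_force': 0.0, 'width': 85.31919758216449}
top {'fx': 616.0921740110978, 'fy': 616.0921740110978, 'cx': 330.5630718948469, 'cy': 243.5982070274449, 'rvec': array([ 2.21233025, -2.18726536,  0.03849253]), 'tvec': array([ -21.81457594,  548.87039408, 1364.67358836])} pos [ 495.57929952  -21.28784653 1384.92475372]
side {'fx': 550.5343402765455, 'fy': 550.5343402765455, 'cx': 318.93284450922897, 'cy': 235.90384400540984, 'rvec': array([ 0.18802847, -2.79144456,  1.27861715]), 'tvec': array([ 566.58937676,  132.5116515 , 1168.38307452])} pos [443.52528499 868.22464132 867.85549617]
```

View pics/top1.png

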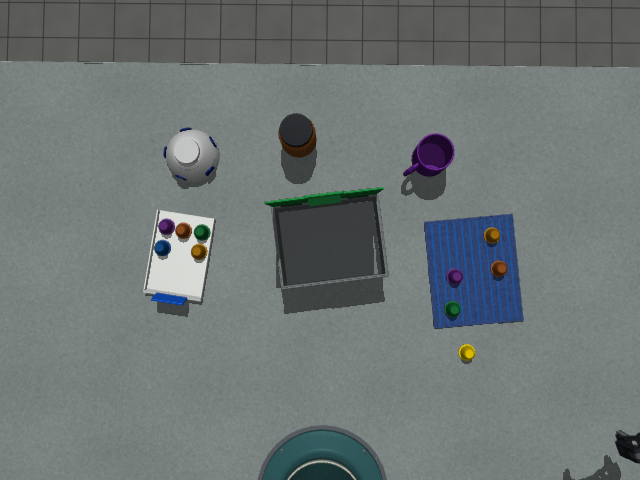

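View pics/side1.png

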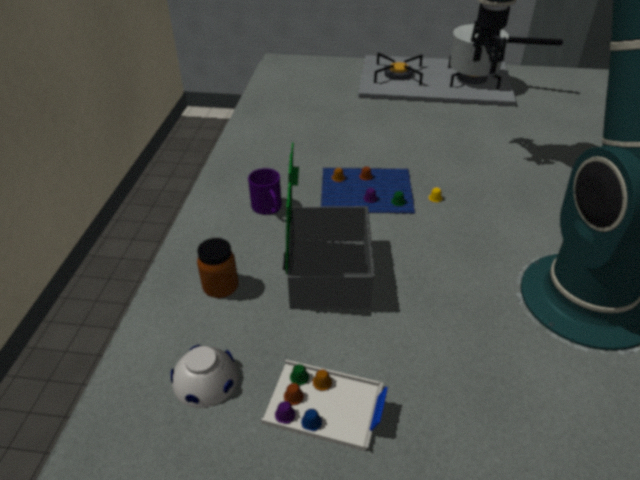

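The top view shows the tray (180,257) with 5 pods, the caddy (330,240) with its lid upright, and the mat (473,270). Pod candidates on the right are amber (492,235), red-orange (499,268), purple (455,277), green (453,310) and yellow (467,352). The first four fit because they stand on the mat. The yellow one is off the mat and is the excluded look-alike. I'll confirm with a crop.

Run:
```python
from h import *
z=np.load('top1.npz'); im,d=z['im'],z['d']; P=cloud('top',d)
cv2.imwrite('pics/crop1.png',cv2.resize(im[210:370,415:535,::-1],None,fx=3.5,fy=3.5,interpolation=cv2.INTER_CUBIC))
hsv=cv2.cvtColor(im,cv2.COLOR_RGB2HSV)
np.set_printoptions(precision=1,suppress=True)
# pods: top-faces by height inside mat/tray ROI
def blobs(r0,r1,c0,c1,z0,z1,name):
    m=np.zeros((480,640),np.uint8); m[r0:r1,c0:c1]=((P[...,2]>z0)&(P[...,2]<z1))[r0:r1,c0:c1]
    n,l,st,ce=cv2.connectedComponentsWithStats(m)
    for k in range(1,n):
        if st[k,4]>15:
            q=P[l==k]; print(name,st[k,4],ce[k],q.mean(0),'zmax',q[:,2].max(),'hsv',np.median(hsv[l==k],0))
blobs(210,370,415,535,24,40,'mat'); blobs(205,300,140,216,26,40,'tray')
# mat rect
m=((hsv[...,0]>100)&(hsv[...,0]<120)&(hsv[...,1]>120)).astype(np.uint8); m[:, :415]=0; m[:205]=0;m[335:]=0
q=P[(m>0)&(P[...,2]<8)][:,:2].astype(np.float32); print('mat',cv2.minAreaRect(q))
# tray floor+rims
m=((hsv[...,1]<40)&(hsv[...,2]>170)); m[:200]=0;m[305:]=0;m[:,:140]=0;m[:,220:]=0
q=P[m][:,:2].astype(np.float32); print('tray',len(q),cv2.minAreaRect(q), np.percentile(P[m][:,2],[5,50,95]))
m=((hsv[...,0]>100)&(hsv[...,0]<125)&(hsv[...,1]>150)); m[:290]=0;m[310:]=0;m[:,:140]=0;m[:,220:]=0
h=P[m]; print('handle',h.mean(0),h.min(0),h.max(0))
# caddy rim
m=(P[...,2]>94)&(P[...,2]<106); m[:195]=0;m[300:]=0;m[:,:255]=0;m[:,395:]=0
q=P[m][:,:2].astype(np.float32); print('caddyrim',len(q),cv2.minAreaRect(q))
m=(hsv[...,0]>50)&(hsv[...,0]<80)&(hsv[...,1]>120); m[:180]=0;m[215:]=0;m[:,:255]=0;m[:,395:]=0
q=P[m]; print('lid',len(q),q.min(0),q.max(0)); print(cv2.fitLine(q[q[:,2]>240][:,:2].astype(np.float32),2,0,.01,.01).ravel() )
for n in('top','side'):
  for k in('tray','tray_grip','tray_spout','caddy_mouth','lid_hinge','lid_edge','mat'):
    zz=dict(tray=0,tray_grip=31+0,tray_spout=4,caddy_mouth=100,lid_hinge=100.5,lid_edge=285,mat=0)[k]
    o=bot.place_of(n,k)
    print(n,k,[(plane(n,*x['point'],zz),round(x['confidence'],2)) for x in o[:1]])
```

```text
mat 109 [493.6 234.5] [ 572.3 -373.8   31.1] zmax 39.23249378529955 hsv [ 20. 234. 121.]
mat 110 [500.6 268.2] [ 498.4 -389.3   31.1] zmax 39.89123797376142 hsv [ 13.  200.5 112. ]
mat 106 [455.9 276.3] [ 479.5 -291.3   31. ] zmax 39.32642159519065 hsv [140.  167.   92.5]
mat 106 [453.6 309.2] [ 407.6 -286.5   31.2] zmax 38.37690684618832 hsv [ 70.  199.5  84. ]
mat 86 [468.5 353.2] [ 311.9 -320.    28.4] zmax 35.807838039080174 hsv [ 26. 255. 199.]
tray 101 [163.8 225.6] [583.9 352.3  31.2] zmax 37.66593918785671 hsv [140. 163.  98.]
tray 103 [180.8 229.6] [575.4 314.6  31. ] zmax 38.50480008732095 hsv [ 12. 196. 114.]
tray 97 [199.3 231.2] [572.4 273.7  31.1] zmax 37.33046886648293 hsv [ 70. 191.  88.]
tray 100 [159.6 247.1] [536.3 360.5  30.8] zmax 37.56835050113064 hsv [106. 213. 110.]
tray 100 [196.6 251.1] [528.4 278.9  30.9] zmax 37.094287278899785 hsv [ 20.  230.5 131.5]
tray 80 [166.7 297.2] [426.6 342.   33.2] zmax 39.92047773719965 hsv [109. 237. 154.]
mat ((492.31201171875, -335.2838439941406), (239.1396484375, 199.9891815185547), 5.771963596343994)
tray 3305 ((500.974395
[... 372 characters left out ...]

top tray [(array([522.2, 324.1,   0. ]), 0.61)]
top tray_grip [(array([418.7, 335.3,  31. ]), 0.91)]
top tray_spout [(array([611.4, 310.8,   4. ]), 0.57)]
top caddy_mouth [(array([542.3, -15.6, 100. ]), 0.93)]
top lid_hinge []
top lid_edge [(array([521.6, 221.5, 285. ]), 0.7)]
top mat [(array([ 489.2, -338.5,    0. ]), 0.81)]
side tray [(array([523.6, 318.4,  -0. ]), 0.79)]
side tray_grip [(array([422.5, 347.3,  31. ]), 0.68)]
side tray_spout [(array([610.4, 311.8,   4. ]), 0.65)]
side caddy_mouth [(array([547.8, -17.3, 100. ]), 0.63)]
side lid_hinge [(array([637.9,   5.1, 100.5]), 0.78)]
side lid_edge [(array([626.4,  -2.5, 285. ]), 0.94)]
side mat [(array([ 485.7, -332.2,    0. ]), 0.91)]
```

View pics/crop1.png

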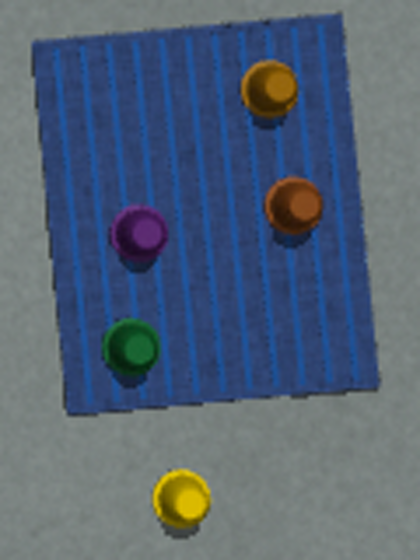

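The crop confirms the four pods on the mat (amber, orange, purple, green). The yellow one is off the mat and stays. First I turn the tool so that tool x = world +y, y = +x and z = down.

{"fn": "arm_command", "kwargs": {"commands": "0 0 0 0 0 -1 -0.2;0 0 0.3 0 0 -1 -0.2;0 0 0.3 0 0 -1 -0.2;0 0 0.3 0 0 -1 -0.2;0 0 0.3 0 0 -1 -0.2;0 0 0.3 0 0 -1 -0.2;0 0 0.3 0 0 -1 -0.2;0 0 0.3 0 0 -1 -0.2;0 0 0.3 0 0 -1 -0.2;0 0 0.3 0 0 -1 -0.2;0 0 0.3 0 0 -1 -0.2;0 0 0 0 0 -0.72 -0.2;0 1 0 0 0 0 -0.2;0.3 1 0 0 0 0 -0.2;0.5 1 0 0 0 0 -0.2;0.8 1 0 0 0 0 -0.2;0.8 1 0 0 0 0 -0.2;0.8 1 0 0 0 0 -0.2;0 0 0 0 0 0 -0.2;0 0 0 0 0 0 -0.2"}}

```text
time: 2.8
position: [391.2, -491.9, 141.3]
ee_rot: [-2.219, -2.224, 0.0]
force: [0.2, -1.1, 0.2]
width: 51.2
grasp_force: 0.0
```

```bash
cat >> h.py <<'E'
np.set_printoptions(precision=1,suppress=True)
def st():
    s=bot.observe(); M=R.from_rotvec(s['ee_rot']).as_matrix()
    print('t',round(s['time'],1),'pos',s['position'],'w',round(s['width'],1),'gf',round(s['grasp_force'],1),'F',s['force'],'\ntool axes',M.T.round(3).tolist(),'q',s['joint_positions'].round(2)); return s,M
def mv(target,M,p): print('->',target,'tool units',(M.T@(np.array(target)-p)/30).round(2))
def pods(r0,r1,c0,c1,z0,z1,im,d):
    P=cloud('top',d); m=np.zeros((480,640),np.uint8); m[r0:r1,c0:c1]=((P[...,2]>z0)&(P[...,2]<z1)&(d>0))[r0:r1,c0:c1]
    hsv=cv2.cvtColor(im,cv2.COLOR_RGB2HSV); n,l,s,ce=cv2.connectedComponentsWithStats(m); o=[]
    for k in range(1,n):
        if s[k,4]>20: o.append(P[l==k].mean(0)); print(s[k,4],ce[k],o[-1],'hue',np.median(hsv[l==k][:,0]))
    return o
def step():
    s,M=st(); im,d=grab('top')
    for o in pods(195,375,405,560,28,38,im,d): mv([o[0],o[1],60],M,s['position'])
    return s,M,im,d
E
python3 -c "
from h import *
step()"
```

```text
t 2.8 pos [ 391.2 -491.9  141.3] w 51.2 gf 0.0 F [ 0.2 -1.1  0.2] 
tool axes [[-0.002, 1.0, -0.0], [1.0, 0.002, -0.0], [-0.0, -0.0, -1.0]] q [ 1.1  0.5 -0.3  1.7  0.2  1.   0.7]
81 [493.8 234.6] [ 572.2 -374.    31.6] hue 20.0
87 [500.9 268.1] [ 498.8 -389.8   31.8] hue 13.0
93 [456.1 276.2] [ 479.8 -291.5   32.3] hue 140.0
89 [453.9 309. ] [ 408.1 -286.9   32.3] hue 70.0
46 [468.7 353.5] [ 311.7 -319.9   30.4] hue 26.0
-> [np.float64(572.1558436470124), np.float64(-374.00982135404445), 60] tool units [3.9 6.  2.7]
-> [np.float64(498.7796020695976), np.float64(-389.7505699604062), 60] tool units [3.4 3.6 2.7]
-> [np.float64(479.8177186504954), np.float64(-291.4575682289909), 60] tool units [6.7 3.  2.7]
-> [np.float64(408.14482305792643), np.float64(-286.9032732801521), 60] tool units [6.8 0.6 2.7]
-> [np.float64(311.71189645842975), np.float64(-319.8638866828842), 60] tool units [ 5.7 -2.6  2.7]
```

{"fn": "arm_command", "kwargs": {"commands": "0.85 0.9 0.4 0 0 0 -0.2;0.85 0.9 0.4 0 0 0 -0.2;0.85 0.9 0.4 0 0 0 -0.2;0.85 0.9 0.4 0 0 0 -0.2;0 0 0.4 0 0 0 -0.2;0 0 0.8 0 0 0 -0.2;0 0 0.8 0 0 0 -0.2;0 0 0.85 0 0 0 -0.2;0 0 0 0 0 0 -0.2;0 0 0 0 0 0 -0.2;0 0 0 0 0 0 1;0 0 0 0 0 0 1;0 0 0 0 0 0 1;0 0 0 0 0 0 1;0 0 0 0 0 0 1"}}

```text
time: 4.35
position: [499.0, -391.2, 9.5]
ee_rot: [2.22, 2.22, -0.0]
force: [-3.0, 0.5, 8.4]
width: 26.1
grasp_force: 58.8
```

```bash
python3 -c "
from h import *
s,M=st(); mv([535,-14,150],M,s['position'])"
```

```text
t 4.3 pos [ 499.  -391.2    9.5] w 26.1 gf 58.8 F [-3.   0.5  8.4] 
tool axes [[0.0, 1.0, -0.002], [1.0, -0.0, 0.001], [0.001, -0.002, -1.0]] q [ 0.8  0.7 -0.3  1.7  0.3  0.7  0.4]
-> [535, -14, 150] tool units [12.6  1.2 -4.7]
```

{"fn": "arm_command", "kwargs": {"commands": "0 0 -0.8 0 0 0 1;0 0 -1 0 0 0 1;0 0 -1 0 0 0 1;0.6 0.1 -1 0 0 0 1;1 0.2 -0.8 0 0 0 1;1 0.2 -0.4 0 0 0 1;1 0.2 0 0 0 0 1;1 0.2 0 0 0 0 1;1 0.2 0 0 0 0 1;1 0.2 0 0 0 0 1;1 0.2 0 0 0 0 1;1 0.2 0 0 0 0 1;1 0.2 0 0 0 0 1;1 0.2 0 0 0 0 1;0.6 0 0.3 0 0 0 1;0 0 1 0 0 0 1;0 0 1 0 0 0 1;0 0 0 0 0 0 1;0 0 0 0 0 0 -0.2;0 0 0 0 0 0 -0.2"}}

```text
time: 6.35
position: [562.5, -54.5, 90.7]
ee_rot: [2.22, 2.22, 0.002]
force: [0.1, 0.2, 0.5]
width: 51.1
grasp_force: 0.0
```

```bash
python3 -c "
from h import *
s,M,im,d=step(); cv2.imwrite('pics/top2.png',im[:,:,::-1])"
```

```text
t 6.3 pos [562.5 -54.5  90.7] w 51.1 gf 0.0 F [0.1 0.2 0.5] 
tool axes [[-0.0, 1.0, -0.0], [1.0, 0.0, 0.002], [0.002, -0.0, -1.0]] q [ 0.3  0.5 -0.4  1.9  0.3  0.8 -0.2]
93 [493.9 234.4] [ 572.5 -374.2   32. ] hue 20.0
82 [456.1 276.3] [ 479.7 -291.6   32.1] hue 141.0
87 [453.9 309.4] [ 407.2 -287.1   31.9] hue 70.0
35 [468.2 353.7] [ 311.2 -318.9   30. ] hue 26.0
-> [np.float64(572.49002331304), np.float64(-374.17897021744153), 60] tool units [-10.7   0.3   1. ]
-> [np.float64(479.6988832128847), np.float64(-291.5668583223132), 60] tool units [-7.9 -2.8  1. ]
-> [np.float64(407.24409921982266), np.float64(-287.06985958174477), 60] tool units [-7.8 -5.2  1. ]
-> [np.float64(311.1513786377457), np.float64(-318.89572302642415), 60] tool units [-8.8 -8.4  1. ]
```

{"fn": "arm_command", "kwargs": {"commands": "0 0 -1 0 0 0 -0.2;-0.3 0 -1 0 0 0 -0.2;-1 0 -0.2 0 0 0 -0.2;-1 0 0 0 0 0 -0.2;-1 0.1 0 0 0 0 -0.2;-1 0.1 0 0 0 0 -0.2;-1 0.1 0 0 0 0 -0.2;-1 0 0 0 0 0 -0.2;-1 0 0 0 0 0 -0.2;-1 0 0.5 0 0 0 -0.2;-1 0 0.5 0 0 0 -0.2;-1 0 0.5 0 0 0 -0.2;-0.35 0 0.1 0 0 0 -0.2;0 0 0.8 0 0 0 -0.2;0 0 0.85 0 0 0 -0.2;0 0 0.85 0 0 0 -0.2;0 0 0.8 0 0 0 -0.2;0 0 0 0 0 0 -0.2;0 0 0 0 0 0 1;0 0 0 0 0 0 1"}}

```text
time: 8.4
position: [571.7, -374.2, 10.1]
ee_rot: [2.219, 2.22, 0.001]
force: [0.2, 0.4, 1.9]
width: 26.2
grasp_force: 58.8
```

{"fn": "arm_command", "kwargs": {"commands": "0 0 0 0 0 0 1;0 0 0 0 0 0 1;0 0 0 0 0 0 1"}}

```text
time: 8.7
position: [571.8, -374.3, 10.1]
ee_rot: [2.219, 2.22, 0.001]
force: [-1.1, 1.8, 8.0]
width: 26.1
grasp_force: 59.6
```

{"fn": "arm_command", "kwargs": {"commands": "0 0 -0.8 0 0 0 1;0 0 -1 0 0 0 1;0 0 -1 0 0 0 1;0.5 0 -1 0 0 0 1;1 -0.2 -0.8 0 0 0 1;1 -0.2 -0.4 0 0 0 1;1 -0.2 0 0 0 0 1;1 -0.2 0 0 0 0 1;1 -0.2 0 0 0 0 1;1 -0.2 0 0 0 0 1;1 -0.2 0 0 0 0 1;1 -0.2 0 0 0 0 1;1 -0.2 0 0 0 0 1;0.7 -0.2 0 0 0 0 1;0.5 0 0.3 0 0 0 1;0 0 1 0 0 0 1;0 0 1 0 0 0 1;0 0 0 0 0 0 1;0 0 0 0 0 0 -0.2;0 0 0 0 0 0 -0.2"}}

```text
time: 10.7
position: [511.5, -52.9, 90.6]
ee_rot: [2.22, 2.22, 0.002]
force: [-0.7, 0.1, -0.7]
width: 51.1
grasp_force: 0.0
```

```bash
python3 -c "
from h import *
s,M,im,d=step(); cv2.imwrite('pics/top2.png',im[:,:,::-1])"
```

```text
t 10.7 pos [511.5 -52.9  90.6] w 51.1 gf 0.0 F [-0.7  0.1 -0.7] 
tool axes [[-0.0, 1.0, -0.0], [1.0, 0.0, 0.002], [0.002, -0.0, -1.0]] q [ 0.4  0.4 -0.4  2.   0.2  0.8 -0.2]
86 [456.  276.3] [ 479.7 -291.4   32. ] hue 141.0
83 [453.8 309.1] [ 407.9 -286.9   32.1] hue 70.0
48 [468.9 353.6] [ 311.4 -320.5   30. ] hue 26.0
-> [np.float64(479.67347886513966), np.float64(-291.4377313160762), 60] tool units [-8.  -1.1  1. ]
-> [np.float64(407.91755760283786), np.float64(-286.8724181810286), 60] tool units [-7.8 -3.5  1. ]
-> [np.float64(311.39622874081425), np.float64(-320.4715345753036), 60] tool units [-8.9 -6.7  1. ]
```

{"fn": "arm_command", "kwargs": {"commands": "0 0 -1 0 0 0 -0.2;-0.25 0 -1 0 0 0 -0.2;-1 -0.2 -0.2 0 0 0 -0.2;-1 -0.2 0 0 0 0 -0.2;-1 -0.2 0 0 0 0 -0.2;-1 -0.2 0 0 0 0 -0.2;-1 -0.2 0 0 0 0 -0.2;-1 -0.06 0.5 0 0 0 -0.2;-1 0 0.5 0 0 0 -0.2;-0.7 0 0.5 0 0 0 -0.2;0 0 0.8 0 0 0 -0.2;0 0 0.9 0 0 0 -0.2;0 0 0.9 0 0 0 -0.2;0 0 0.8 0 0 0 -0.2;0 0 0 0 0 0 -0.2;0 0 0 0 0 0 1;0 0 0 0 0 0 1;0 0 0 0 0 0 1;0 0 0 0 0 0 1"}}

```text
time: 12.65
position: [479.7, -291.9, 9.8]
ee_rot: [2.219, 2.22, 0.001]
force: [-0.8, 1.4, 5.6]
width: 26.3
grasp_force: 58.8
```

{"fn": "arm_command", "kwargs": {"commands": "0 0 -0.8 0 0 0 1;0 0 -1 0 0 0 1;0 0 -1 0 0 0 1;0 0 -1 0 0 0 1;0.7 0.2 -0.8 0 0 0 1;1 0.2 -0.4 0 0 0 1;1 0.2 0 0 0 0 1;1 0.2 0 0 0 0 1;1 0.2 0 0 0 0 1;1 0.2 0 0 0 0 1;1 0.2 0 0 0 0 1;1 0.2 0 0 0 0 1;1 0.2 0 0 0 0 1;0.7 0.2 0 0 0 0 1;0.5 0.2 0.3 0 0 0 1;0 0 1 0 0 0 1;0 0 1 0 0 0 1;0 0 0 0 0 0 1;0 0 0 0 0 0 -0.2;0 0 0 0 0 0 -0.2"}}

```text
time: 14.65
position: [545.7, 5.7, 90.9]
ee_rot: [2.22, 2.22, 0.003]
force: [-0.1, 0.4, 0.5]
width: 50.7
grasp_force: 0.0
```

```bash
python3 -c "
from h import *
s,M,im,d=step(); cv2.imwrite('pics/top2.png',im[:,:,::-1])"
```

```text
t 14.7 pos [545.7   5.7  90.9] w 50.7 gf 0.0 F [-0.1  0.4  0.5] 
tool axes [[-0.0, 1.0, -0.0], [1.0, 0.0, 0.003], [0.003, -0.0, -1.0]] q [ 0.3  0.5 -0.4  1.9  0.3  0.8 -0.3]
78 [453.9 309.4] [ 407.2 -286.9   32.1] hue 70.0
47 [468.8 353.5] [ 311.7 -320.2   30.4] hue 26.0
-> [np.float64(407.2058701839222), np.float64(-286.8955757638249), 60] tool units [-9.8 -4.6  1. ]
-> [np.float64(311.68818667322967), np.float64(-320.1589212083581), 60] tool units [-10.9  -7.8   1. ]
```

{"fn": "arm_command", "kwargs": {"commands": "0 0 -1 0 0 0 -0.2;-0.3 0 -1 0 0 0 -0.2;-1 -0.5 -0.2 0 0 0 -0.2;-1 -0.5 0 0 0 0 -0.2;-1 -0.5 0 0 0 0 -0.2;-1 -0.5 0 0 0 0 -0.2;-1 -0.5 0 0 0 0 -0.2;-1 -0.5 0 0 0 0 -0.2;-1 -0.5 0 0 0 0 -0.2;-1 -0.5 0.5 0 0 0 -0.2;-1 -0.5 0.5 0 0 0 -0.2;-0.45 -0.12 0.5 0 0 0 -0.2;0 0 0.8 0 0 0 -0.2;0 0 0.9 0 0 0 -0.2;0 0 0.9 0 0 0 -0.2;0 0 0.8 0 0 0 -0.2;0 0 0 0 0 0 -0.2;0 0 0 0 0 0 1;0 0 0 0 0 0 1;0 0 0 0 0 0 1"}}

```text
time: 16.7
position: [407.0, -287.4, 9.7]
ee_rot: [2.22, 2.22, 0.0]
force: [-1.6, 2.7, 6.4]
width: 25.9
grasp_force: 58.6
```

{"fn": "arm_command", "kwargs": {"commands": "0 0 0 0 0 0 1;0 0 -0.8 0 0 0 1;0 0 -1 0 0 0 1;0 0 -1 0 0 0 1;0 0 -1 0 0 0 1;0.5 0.2 -0.8 0 0 0 1;1 0.4 -0.4 0 0 0 1;1 0.5 0 0 0 0 1;1 0.5 0 0 0 0 1;1 0.5 0 0 0 0 1;1 0.5 0 0 0 0 1;1 0.5 0 0 0 0 1;1 0.5 0 0 0 0 1;1 0.4 0 0 0 0 1;0.8 0.2 0 0 0 0 1;0.3 0 0.3 0 0 0 1;0 0 1 0 0 0 1;0 0 1 0 0 0 1;0 0 0 0 0 0 1;0 0 0 0 0 0 -0.2"}}

```text
time: 18.7
position: [532.1, 0.8, 89.7]
ee_rot: [2.221, 2.221, -0.0]
force: [0.9, -1.1, 0.3]
width: 39.3
grasp_force: 0.0
```

{"fn": "arm_command", "kwargs": {"commands": "0 0 0 0 0 0 -0.2;0 0 -1 0 0 0 -0.2;0 0 -1 0 0 0 -0.2;1 0 -1 0 0 0 -0.2;1 -0.4 -1 0 0 0 -0.2;1 -0.4 0 0 0 0 -0.2;1 -0.4 0 0 0 0 -0.2;1 -0.4 0 0 0 0 -0.2;1 -0.4 0 0 0 0 -0.2"}}

```text
time: 19.6
position: [471.8, 182.2, 210.5]
ee_rot: [2.22, 2.22, 0.003]
force: [-0.3, -0.1, 0.6]
width: 51.4
grasp_force: 0.0
```

```bash
cat > tr.py <<'E'
from h import *
s,M,im,d=step(); cv2.imwrite('pics/top3.png',im[:,:,::-1]); grab('side','side3.png')
P=cloud('top',d); hsv=cv2.cvtColor(im,cv2.COLOR_RGB2HSV)
roi=np.zeros((480,640),bool); roi[200:312,135:225]=1
m=(hsv[...,1]<40)&(hsv[...,2]>170)&(d>0)&(P[...,2]<20)&(P[...,2]>-3)&roi
mm=np.zeros((480,640),np.uint8); mm[m]=1; n,l,stt,_=cv2.connectedComponentsWithStats(mm); k=1+stt[1:,4].argmax()
# front & side edges at floor plane / rim heights
q=P[(l==k)]; print('tray',len(q),cv2.minAreaRect(q[:,:2].astype(np.float32)))
f=P[(l==k)&(P[...,2]<7)]; print('floor',cv2.minAreaRect(f[:,:2].astype(np.float32)))
m=(hsv[...,0]>100)&(hsv[...,0]<125)&(hsv[...,1]>150)&(d>0)&roi; m[:285]=0; h=P[m]
print('handle',len(h),h.min(0),h.max(0)); t=h[h[:,2]>42]; print('top',t.mean(0),cv2.minAreaRect(t[:,:2].astype(np.float32)),cv2.minAreaRect(h[:,:2].astype(np.float32)))
pods(205,300,140,216,28,40,im,d)
print('caddy:'); pods(205,275,285,375,10,60,im,d)
m=(d>0)&(P[...,2]>95)&(P[...,2]<106); m[:,:255]=0;m[:,400:]=0;m[:203]=0;m[300:]=0
print(cv2.minAreaRect(P[m][:,:2].astype(np.float32)))
E
python3 tr.py
```

```text
t 19.6 pos [471.8 182.2 210.5] w 51.4 gf 0.0 F [-0.3 -0.1  0.6] 
tool axes [[-0.0, 1.0, 0.0], [1.0, 0.0, 0.003], [0.003, 0.0, -1.0]] q [ 0.1  0.3 -0.6  1.9  0.2  1.  -0.6]
49 [468.7 353.2] [ 312.2 -320.    30.4] hue 26.0
-> [np.float64(312.21154705206686), np.float64(-319.95890153976825), 60] tool units [-16.7  -5.3   5. ]
tray 532 ((592.5354614257812, 310.9214782714844), (126.65857696533203, 45.48320770263672), 78.83057403564453)
floor ((590.8021240234375, 313.5771789550781), (121.34353637695312, 45.59459686279297), 80.96039581298828)Traceback (most recent call last):
  File "tr.py", line 11, in <module>
    print('handle',len(h),h.min(0),h.max(0)); t=h[h[:,2]>42]; print('top',t.mean(0),cv2.minAreaRect(t[:,:2].astype(np.float32)),cv2.minAreaRect(h[:,:2].astype(np.float32)))
                          ~~~~~^^^
    return umr_minimum(a, axis, None, out, keepdims, initial, where)
ValueError: zero-size array to reduction operation minimum which has no identity
```

```bash
sed -i "s/^s,M,im,d=step.*/z=np.load('top1.npz'); im,d=z['im'],z['d']/; /^print('caddy/d" tr.py; python3 tr.py; python3 -c "
from h import *
im,d=grab('side','side3.png')"
```

```text
tray 3156 ((520.392578125, 322.593505859375), (129.2687225341797, 186.59036254882812), 81.52765655517578)
floor ((520.5780029296875, 323.5707092285156), (123.38594818115234, 186.5113983154297), 81.52765655517578)
handle 271 [412.9 302.6  16.4] [435.3 371.8  54.1]
top [419.3 336.9  47.1] ((420.0130615234375, 337.2705078125), (67.27194213867188, 8.257858276367188), 81.39280700683594) ((423.89886474609375, 337.4123229980469), (69.0323257446289, 16.067981719970703), 81.15794372558594)
84 [163.6 225.5] [584.  352.6  32. ] hue 140.0
87 [180.5 229.5] [575.6 315.   31.8] hue 12.0
84 [199.2 231.3] [572.  273.8  31.7] hue 70.0
83 [159.3 247.2] [536.  361.2  31.5] hue 106.0
83 [196.5 250.8] [529.  279.   31.7] hue 20.0
72 [166.3 297.3] [426.5 342.6  33.9] hue 109.0
((550.1586303710938, -13.459693908691406), (173.90579223632812, 227.08241271972656), 7.673532485961914)
```

View pics/side3.png

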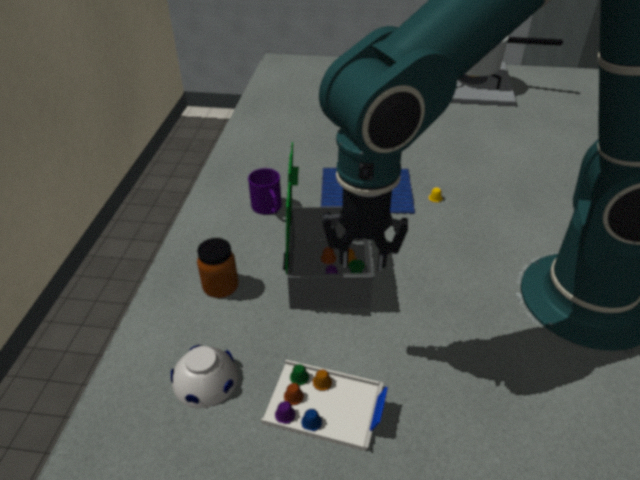

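Side view: the mat is clear, the four mat pods are in the caddy (around 340,262), the five tray pods are still on the tray and the handle is at (380,408). Next I orient the tool for the handle.

{"fn": "arm_command", "kwargs": {"commands": "0.9 -0.2 0 0 0 0.7 -0.2;0.9 -0.2 0 0 0 0.72 -0.2;0.9 -0.2 0 -0.8 0 0 -0.2;0.9 -0.2 0 -0.8 0 0 -0.2;0.9 -0.2 0 -0.8 0 0 -0.2;0 0 0 -0.93 0 0 -0.2;0 0 0 0 0 0 -0.2"}}

```text
time: 20.45
position: [455.0, 319.0, 208.0]
ee_rot: [2.161, 1.868, 0.332]
force: [-0.2, -1.1, 0.7]
width: 51.5
grasp_force: 0.0
```

```bash
python3 -c "
from h import *
s,M=st(); g=np.array([428.9,335.5,20.3]); mv(g-90*M[:,2],M,s['position']); mv(g,M,s['position'])
im,d=grab('top'); P=cloud('top',d); hsv=cv2.cvtColor(im,cv2.COLOR_RGB2HSV)
m=(hsv[...,0]>100)&(hsv[...,0]<125)&(hsv[...,1]>150)&(d>0)&(P[...,2]>42)&(P[...,1]>280)&(P[...,0]<460);print(m.sum(), P[m].mean(0) if m.any() else '')"
```

```text
t 20.4 pos [455. 319. 208.] w 51.5 gf 0.0 F [-0.2 -1.1  0.7] 
tool axes [[0.145, 0.989, -0.0], [0.929, -0.136, 0.345], [0.341, -0.05, -0.939]] q [-0.3  0.3 -0.6  2.   0.6  0.8 -1.4]
-> [398.2 340.  104.8] tool units [ 0.4 -3.   2.5]
-> [428.9 335.5  20.3] tool units [ 0.4 -3.   5.5]
112 [420.4 333.7  61.3]
```

{"fn": "arm_command", "kwargs": {"commands": "0.2 -1 0.5 0 0 0 -0.2;0.2 -1 0.7 0 0 0 -0.2;0 -1 0.7 0 0 0 -0.2;0 0 0.6 0 0 0 -0.2;0 0 0 0 0 0 -0.2;0 0 0.6 0 0 0 -0.2;0 0 0.6 0 0 0 -0.2;0 0 0.6 0 0 0 -0.2;0 0 0.6 0 0 0 -0.2;0 0 0.6 0 0 0 -0.2;0 0 0 0 0 0 -0.2;0 0 0 0 0 0 -0.2"}}

```text
time: 21.7
position: [431.2, 334.1, 22.6]
ee_rot: [2.168, 1.864, 0.329]
force: [-0.0, 0.1, -0.4]
width: 51.1
grasp_force: 0.0
```

```bash
python3 -c "
from h import *
s,M=st(); g=np.array([428.9,335.5,20.3]); mv(g,M,s['position'])
im,d=grab('side'); cv2.imwrite('pics/side4.png',cv2.resize(im[330:480,220:440,::-1],None,fx=3,fy=3))"
```

```text
t 21.7 pos [431.2 334.1  22.6] w 51.1 gf 0.0 F [-0.   0.1 -0.4] 
tool axes [[0.15, 0.989, 0.0], [0.929, -0.141, 0.342], [0.338, -0.051, -0.94]] q [-0.6  0.6 -0.4  2.1  1.   0.6 -1.9]
-> [428.9 335.5  20.3] tool units [ 0.  -0.1  0.1]
```

View pics/side4.png

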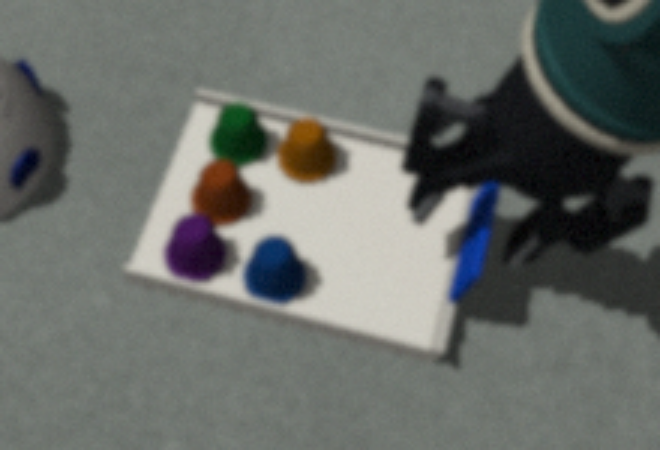

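Crop: the fingers at (425,200) and (520,250) straddle the blue plate at (475,240), with the pods clear. I close, lift gently and check.

{"fn": "arm_command", "kwargs": {"commands": "0 -0.1 0.07 0 0 0 -0.2;0 0 0 0 0 0 0.2;0 0 0 0 0 0 1;0 0 0 0 0 0 1;0 0 0 0 0 0 1;0 0 0 0 0 0 1;0 0 0 0 0 0 1;0 0 0 0 0 0 1"}}

```text
time: 22.55
position: [428.1, 334.8, 18.7]
ee_rot: [2.166, 1.866, 0.329]
force: [-2.6, -1.3, 6.2]
width: 3.8
grasp_force: 61.7
```

{"fn": "arm_command", "kwargs": {"commands": "0 0.05 -0.14 0 0 0 1;0 0.1 -0.28 0 0 0 1;0 0.17 -0.47 0 0 0 1;0 0.17 -0.47 0 0 0 1;0 0.1 -0.28 0 0 0 1;0 0 0 0 0 0 1;0 0 0 0 0 0 1"}}

```text
time: 23.25
position: [427.9, 334.5, 70.6]
ee_rot: [2.166, 1.866, 0.329]
force: [0.0, -0.1, -2.9]
width: 4.0
grasp_force: 60.4
```

```bash
python3 -c "
from h import *
s,M=st()
im,d=grab('side'); cv2.imwrite('pics/side5.png',cv2.resize(im[280:480,200:440,::-1],None,fx=3,fy=3))"
```

```text
t 23.2 pos [427.9 334.5  70.6] w 4.0 gf 60.4 F [ 0.  -0.1 -2.9] 
tool axes [[0.148, 0.989, 0.0], [0.929, -0.139, 0.342], [0.338, -0.051, -0.94]] q [-0.5  0.5 -0.4  2.1  0.9  0.6 -1.8]
```

View pics/side5.png

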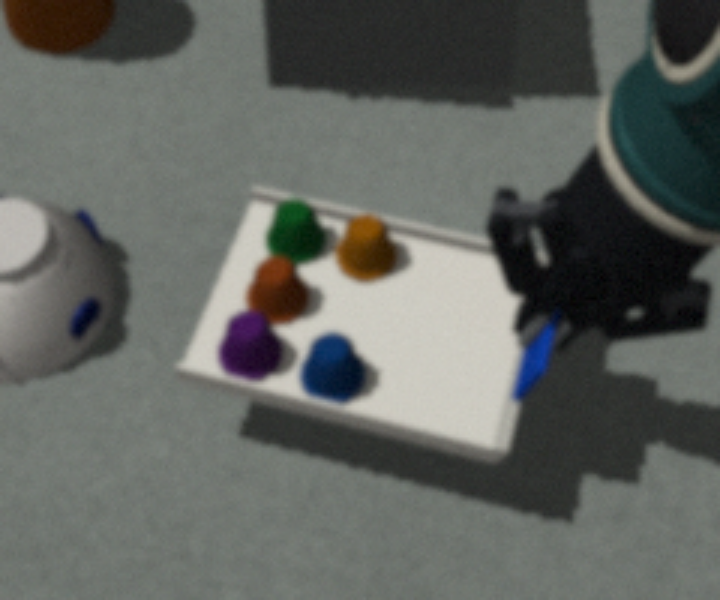

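The tray is held level with all five pods in place: green (295,232), amber (367,248), orange (278,290), purple (250,345), blue (333,368). I'll raise it and yaw it toward the caddy.

{"fn": "arm_command", "kwargs": {"commands": "0 0.01 -0.15 0 0 0 1;-0.02 0.02 -0.3 0 0 0 1;-0.02 0.02 -0.5 0 0 0 1;-0.03 0.03 -0.6 0 0 0 1;-0.03 0.03 -0.6 0 0 0 1;-0.02 0.02 -0.4 0 0 0 1;0 0.01 -0.24 0 0 0 1;0 0 0 0 0.1 -0.28 1;0 0 0 0 0.2 -0.56 1;0 0 0 0 0.2 -0.56 1;0 0 0 0 0.2 -0.56 1;0 0 0 0 0.13 -0.31 1;0 0 0 0 0 0 1"}}

```text
time: 24.6
position: [403.0, 334.2, 150.7]
ee_rot: [1.93, 2.144, 0.377]
force: [-0.3, 0.4, -2.5]
width: 4.5
grasp_force: 60.4
```

```bash
python3 -c "
from h import *
s,M=st(); tray=M@R.from_euler('x',20,degrees=True).as_matrix(); print('tray axes: y',M[:,0],'x',np.cross(M[:,0],[0,0,1]))
mv([403,-34,152],M,s['position'])"
```

```text
t 24.6 pos [403.  334.2 150.7] w 4.5 gf 60.4 F [-0.3  0.4 -2.5] 
tool axes [[-0.104, 0.995, 0.0], [0.935, 0.098, 0.341], [0.339, 0.036, -0.94]] q [-0.4  0.3 -0.6  2.1  0.7  0.7 -1.4]
tray axes: y [-0.1  1.   0. ] x [ 1.   0.1 -0. ]
-> [403, -34, 152] tool units [-12.2  -1.2  -0.5]
```

{"fn": "arm_command", "kwargs": {"commands": "-0.3 -0.03 -0.01 0 0 0 1;-0.6 -0.06 -0.02 0 0 0 1;-0.9 -0.09 -0.04 0 0 0 1;-0.9 -0.09 -0.04 0 0 0 1;-0.9 -0.09 -0.04 0 0 0 1;-0.9 -0.09 -0.04 0 0 0 1;-0.9 -0.09 -0.04 0 0 0 1;-0.9 -0.09 -0.04 0 0 0 1;-0.9 -0.09 -0.04 0 0 0 1;-0.9 -0.09 -0.04 0 0 0 1;-0.9 -0.09 -0.04 0 0 0 1;-0.9 -0.09 -0.04 0 0 0 1;-0.9 -0.09 -0.04 0 0 0 1;-0.8 -0.08 -0.03 0 0 0 1;-0.4 -0.04 -0.02 0 0 0 1;-0.2 -0.02 0 0 0 0 1;0 0 0 0 0 0 1;0 0 0 0 0 0 1"}}

```text
time: 26.4
position: [401.4, -33.3, 152.8]
ee_rot: [1.931, 2.143, 0.378]
force: [0.5, 0.2, -2.8]
width: 4.7
grasp_force: 60.4
```

```bash
python3 -c "
from h import *
s,M=st(); mv([374,-37,240],M,s['position'])
im,d=grab('side'); cv2.imwrite('pics/side6.png',im[:,:,::-1])"
```

```text
t 26.4 pos [401.4 -33.3 152.8] w 4.7 gf 60.4 F [ 0.5  0.2 -2.8] 
tool axes [[-0.104, 0.995, 0.001], [0.935, 0.098, 0.341], [0.339, 0.036, -0.94]] q [ 0.3 -0.  -0.2  2.4 -0.1  0.4  0.3]
-> [374, -37, 240] tool units [-0.   0.1 -3. ]
```

View pics/side6.png

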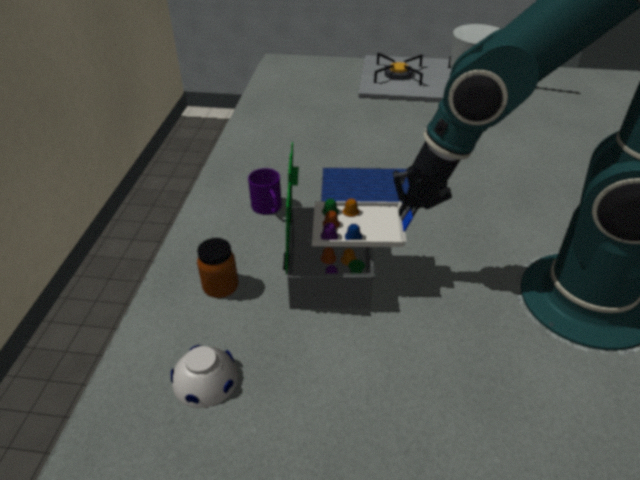

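The tray is level above the caddy, with its five pods near the spout at (325-355,205-235). Now I tip it.

{"fn": "arm_command", "kwargs": {"commands": "0 -0.02 -0.25 0.4 0 0 1;0 -0.04 -0.25 0.8 0 0 1;0 -0.04 -0.25 0.8 0 0 1;0 -0.04 -0.25 0.8 0 0 1;0 -0.05 -0.25 0.8 0 0 1;0 -0.08 -0.22 0.4 0 0 1;0 -0.1 -0.22 0.4 0 0 1;0 -0.12 -0.22 0.4 0 0 1;0 -0.14 -0.21 0.4 0 0 1;0 -0.14 -0.21 0.5 0 0 1;0 -0.15 -0.21 0.5 0 0 1;0 -0.16 -0.21 0.6 0 0 1;0 -0.16 -0.2 0.7 0 0 1;0 0 0 0 0 0 1;0 0 0 0 0 0 1;0 0 0 0 0 0 1;0 0 0 0 0 0 1;0 0 0 0 0 0 1"}}

```text
time: 28.25
position: [366.7, -37.2, 244.5]
ee_rot: [-1.882, -2.09, 0.463]
force: [-0.1, -0.3, -1.8]
width: 3.9
grasp_force: 60.5
```

```bash
python3 -c "
from h import *
s,M=st()
im,d=grab('side'); cv2.imwrite('pics/side7.png',cv2.resize(im[120:330,230:470,::-1],None,fx=2.8,fy=2.8)); grab('top','top7.png')"
```

```text
t 28.2 pos [366.7 -37.2 244.5] w 3.9 gf 60.5 F [-0.1 -0.3 -1.8] 
tool axes [[-0.104, 0.995, 0.0], [0.901, 0.095, -0.422], [-0.42, -0.044, -0.906]] q [ 0.2  0.2 -0.3  1.9  0.1  1.4  0. ]
```

View pics/side7.png

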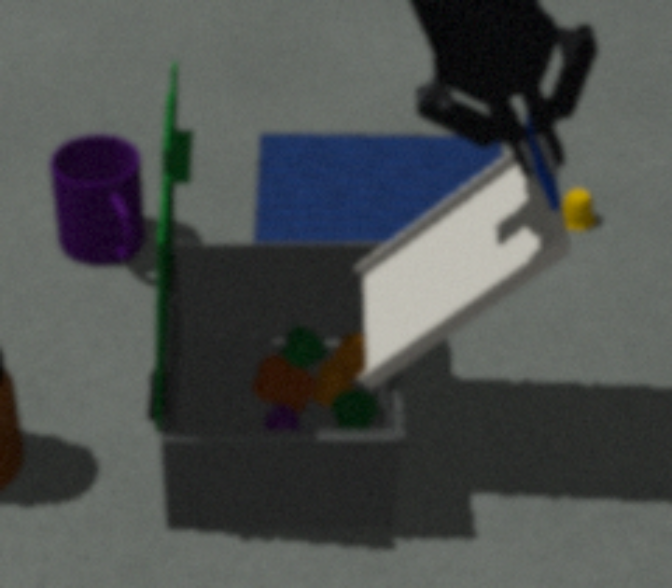

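The tipped tray shows empty and the pods are in the caddy (255-380,330-430). I level it and carry it to the mat.

{"fn": "arm_command", "kwargs": {"commands": "-0.2 0.1 0 -0.8 0 0 1;-0.3 0.15 0 -0.9 0 0 1;-0.5 0.15 0 -0.9 0 0 1;-0.6 0.15 0 -0.9 0 0 1;-0.8 0.15 0 -0.9 0 0 1;-0.9 0.15 0 -0.9 0 0 1;-0.9 0.15 0 -0.9 0 0 1;-0.9 0.15 0 -0.9 0 0 1;-0.9 0.1 0 -0.38 0 0 1;-0.9 0 0 0 0 0 1;-0.9 0 0 0 0 0 1;-0.6 0 0 0 0 0 1;0 0 0 0 0 0 1;0 0 0 0 0 0 1"}}

```text
time: 29.75
position: [429.2, -283.7, 241.5]
ee_rot: [1.932, 2.145, 0.376]
force: [-0.4, 1.2, -1.3]
width: 4.2
grasp_force: 60.5
```

```bash
python3 -c "
from h import *
s,M=st(); 
print('yaw',np.degrees(np.arctan2(-M[0,0],M[1,0])),'tilt',np.degrees(np.arcsin(M[2,1])))
for z in (80,22.7): mv([396.4,-345,z],M,s['position'])
im,d=grab('top','top8.png'); P=cloud('top',d); hsv=cv2.cvtColor(im,cv2.COLOR_RGB2HSV)
m=(hsv[...,1]<50)&(hsv[...,2]>150)&(d>0)&(P[...,2]>150)&(P[...,2]<300)&(P[...,1]<-100); q=P[m]
print(len(q), q.mean(0), np.linalg.lstsq(np.c_[q[:,:2],np.ones(len(q))],q[:,2],rcond=None)[0].round(4), cv2.minAreaRect(q[:,:2].astype(np.float32)))"
```

```text
t 29.8 pos [ 429.2 -283.7  241.5] w 4.2 gf 60.5 F [-0.4  1.2 -1.3] 
tool axes [[-0.104, 0.995, 0.001], [0.936, 0.098, 0.339], [0.337, 0.036, -0.941]] q [ 0.6  0.1  0.1  2.1 -0.4  0.8  1. ]
yaw 5.986172461305158 tilt 19.818342315560812
-> [396.4, -345, 80] tool units [-1.9 -3.   4.6]
-> [396.4, -345, 22.7] tool units [-1.9 -3.7  6.4]
6374 [ 524.4 -270.1  227. ] [ -0.    0.  234.7] ((521.1677856445312, -271.6183776855469), (187.057861328125, 131.08511352539062), 5.867453098297119)
```

{"fn": "arm_command", "kwargs": {"commands": "-0.3 -0.5 0.7 0 0 0 1;-0.4 -0.6 0.95 0 0 0 1;-0.4 -0.6 0.95 0 0 0 1;-0.4 -0.6 0.95 0 0 0 1;-0.4 -0.6 0.9 0 0 0 1;0 -0.1 0.2 0 0 0 1;0 -0.17 0.47 0 0 0 1;0 -0.17 0.47 0 0 0 1;0 -0.14 0.38 0 0 0 1;0 0 0 0 0 0 1;0 0 0 0 0 0 1"}}

```text
time: 30.9
position: [398.6, -344.2, 38.5]
ee_rot: [1.931, 2.145, 0.376]
force: [-1.2, -0.3, -0.8]
width: 4.2
grasp_force: 60.6
```

```bash
cat > low.py <<'E'
from h import *
s,M=st(); mv([396.4,-345,23],M,s['position'])
im,d=grab('top'); P=cloud('top',d); hsv=cv2.cvtColor(im,cv2.COLOR_RGB2HSV)
m=(hsv[...,1]<50)&(hsv[...,2]>150)&(d>0)&(P[...,2]>4)&(P[...,2]<60)&(P[...,1]<-200); q=P[m]
print(len(q), np.percentile(q[:,2],[5,30,60,95]), cv2.minAreaRect(q[:,:2].astype(np.float32)))
E
python3 low.py
```

```text
t 30.9 pos [ 398.6 -344.2   38.5] w 4.2 gf 60.6 F [-1.2 -0.3 -0.8] 
tool axes [[-0.105, 0.994, 0.0], [0.935, 0.098, 0.34], [0.338, 0.036, -0.94]] q [ 0.8  0.5 -0.1  2.1 -0.7  0.4  1.6]
-> [396.4, -345, 23] tool units [-0.  -0.2  0.5]
4647 [18.9 22.1 24.5 31.3] ((681.2828369140625, -311.7696533203125), (572.7643432617188, 139.8118896484375), 7.131018161773682)
```

{"fn": "arm_command", "kwargs": {"commands": "0 -0.1 0.17 0 0 0 1;0 -0.1 0.17 0 0 0 1;0 -0.05 0.14 0 0 0 1;0 0 0 0 0 0 1;0 0 0 0 0 0 1"}}

```text
time: 31.45
position: [396.1, -344.8, 21.9]
ee_rot: [1.932, 2.144, 0.376]
force: [-4.6, 2.3, 10.8]
width: 4.2
grasp_force: 64.5
```

```bash
python3 low.py
```

```text
t 31.4 pos [ 396.1 -344.8   21.9] w 4.2 gf 64.5 F [-4.6  2.3 10.8] 
tool axes [[-0.104, 0.995, 0.0], [0.935, 0.098, 0.34], [0.338, 0.036, -0.94]] q [ 0.9  0.5 -0.1  2.1 -0.7  0.4  1.6]
-> [396.4, -345, 23] tool units [-0.  0. -0.]
4218 [ 4.7  7.2  9.4 16.2] ((673.5203857421875, -341.7845458984375), (153.54278564453125, 573.7548828125), 87.13715362548828)
```

{"fn": "arm_command", "kwargs": {"commands": "0 0.01 -0.03 0 0 0 1;0 0 0 0 0 0 0.6;0 0 0 0 0 0 0.2;0 0 0 0 0 0 -0.2;0 0 0 0 0 0 -0.2;0 0 0 0 0 0 -0.2;0 0 -0.3 0 0 0 -0.2;0 0 -0.7 0 0 0 -0.2;0 0 -1 0 0 0 -0.2;0 0 -1 0 0 0 -0.2;0 0 -1 0 0 0 -0.2;0 0 -1 0 0 0 -0.2;0 0.5 -0.9 1 0 0 -0.2;0.8 0.5 -0.9 1 0 0 -0.2;0.8 0.5 -0.9 1 0 0 0.2;0.8 0.5 -0.9 0.33 0 0 1;0.8 0 0 0 0 0 1;0 0 0 0 0 0 1"}}

```text
time: 33.3
position: [371.5, -249.7, 276.0]
ee_rot: [2.087, 2.332, 0.029]
force: [-1.2, -0.1, -0.2]
width: 0.0
grasp_force: 0.0
```

Run:
```python
from h import *
s,M=st(); im,d=grab('top','top9.png'); np.savez('top9.npz',im=im,d=d); ims,ds=grab('side','side9.png'); P=cloud('top',d); hsv=cv2.cvtColor(im,cv2.COLOR_RGB2HSV)
m=(hsv[...,1]<50)&(hsv[...,2]>150)&(d>0)&(P[...,2]>4)&(P[...,2]<40)&(P[...,1]<-200)&(P[...,0]<640)&(P[...,0]>380); q=P[m]
print(len(q), np.percentile(q[:,2],[5,30,60,95]), cv2.minAreaRect(q[:,:2].astype(np.float32)))
f=q[q[:,2]<14]; print('slope',np.linalg.lstsq(np.c_[f[:,:2]-f[:,:2].mean(0),np.ones(len(f))],f[:,2],rcond=None)[0]*100)
# lid
for n,I,D in(('top',im,d),('side',ims,ds)):
    Q=cloud(n,D); h=cv2.cvtColor(I,cv2.COLOR_RGB2HSV); m=(h[...,0]>50)&(h[...,0]<85)&(h[...,1]>120)&(D>0)&(Q[...,2]>100)&(Q[...,0]>580)&(abs(Q[...,1])<160); g=Q[m]
    if len(g)<10: print(n,len(g)); continue
    c=g.mean(0); u,S,vt=np.linalg.svd(g-c,full_matrices=False); print(n,'lid',len(g),g.min(0),g.max(0),'c',c,'normal',vt[2].round(3),S)
    t=g[g[:,2]>275]; print('top edge',t.mean(0) if len(t) else None)
o=bot.place_of('side','lid_edge');print([(plane('side',*x['point'],288),x['confidence']) for x in o[:1]])
```

```text
t 33.3 pos [ 371.5 -249.7  276. ] w 0.0 gf 0.0 F [-1.2 -0.1 -0.2] 
tool axes [[-0.111, 0.994, 0.004], [0.994, 0.111, 0.022], [0.021, 0.006, -1.0]] q [ 0.5  0.   0.1  2.  -0.   1.1  0.7]
4269 [ 4.8  7.2  9.5 16. ] ((487.8131103515625, -332.729736328125), (186.31089782714844, 130.77487182617188), 6.073688983917236)
slope [  0.1   0.1 847.7]
top lid 920 [ 609.3 -111.   100.8] [649.4 105.5 295.7] c [626.5  -3.1 239.7] normal [-1.  -0.1 -0.1] [1736.8 1521.6  129.7]
top edge [626.7  -2.1 288.7]
side lid 477 [ 609.9 -101.2  100.2] [790.6 112.7 292.9] c [626.1  41.5 217.6] normal [-1.  -0.1 -0.2] [1438.3 1052.2  493. ]
top edge [624.6   5.6 288.1]
[(array([623.5,  -4.5, 288. ]), 0.91)]
```

View pics/top9.png

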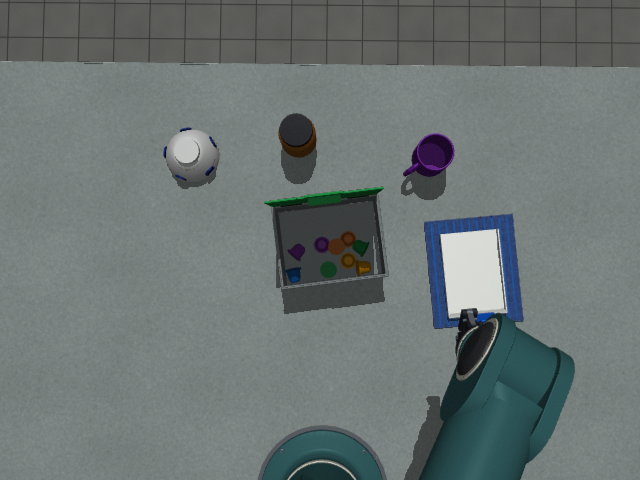

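All 9 pods are in the caddy: purple (297,251) and (322,245), orange (336,245) and (348,239), green (361,247) and (328,269), amber (348,260) and (363,267), blue (293,274). The tray lies flat, centred on the mat. Now the lid: I go behind it over its top edge.

{"fn": "arm_command", "kwargs": {"commands": "0 0 -1 0 0 0 1;0 0 -1 0 0 0 1;0.67 0.98 0 0 0 0 1;0.67 0.98 0 0 0 0 1;0.67 0.98 0 0 0 0 1;0.67 0.98 0 0 0 0 1;0.67 0.98 0 0 0 0 1;0.67 0.98 0 0 0 0 1;0.67 0.98 0 0 0 0 1;0.67 0.98 0 0 0 0 1;0.67 0.98 0 0 0 0 1;0.67 0.98 0 0 0 0 1;0.67 0.98 0 0 0 0 1;0 0 0 0 0 0 1;0 0 0 0 0 0 1"}}

```text
time: 34.95
position: [667.9, 1.2, 341.3]
ee_rot: [2.093, 2.33, 0.026]
force: [-0.4, -0.7, -0.4]
width: -0.2
grasp_force: 0.0
```

```bash
python3 -c "
from h import *
s,M=st(); mv([672,2,252],M,s['position'])"
```

```text
t 35.0 pos [667.9   1.2 341.3] w -0.2 gf 0.0 F [-0.4 -0.7 -0.4] 
tool axes [[-0.107, 0.994, 0.004], [0.994, 0.107, 0.019], [0.018, 0.006, -1.0]] q [ 0.1  0.4 -0.2  1.4  0.1  1.3  0. ]
-> [672, 2, 252] tool units [-0.   0.1  3. ]
```

{"fn": "arm_command", "kwargs": {"commands": "0 0.1 0.6 0 0 0 1;0 0 0.8 0 0 0 1;0 0 0.8 0 0 0 1;0 0 0.8 0 0 0 1;0 -0.5 0 0 0 0 1;0 -0.5 0 0 0 0 1;0 -0.5 0.1 0 0 0 1;0 -0.5 0.1 0 0 0 1;0 0 0 0 0 0 1"}}

```text
time: 35.85
position: [611.5, -5.6, 245.6]
ee_rot: [2.094, 2.327, 0.027]
force: [0.8, -0.7, 0.5]
width: -0.1
grasp_force: 0.0
```

```bash
cat > lid.py <<'E'
from h import *
s,M=st(); I,D=grab('side'); Q=cloud('side',D); h=cv2.cvtColor(I,cv2.COLOR_RGB2HSV)
m=(h[...,0]>50)&(h[...,0]<85)&(h[...,1]>120)&(D>0)&(Q[...,2]>100)&(Q[...,0]>400)&(Q[...,0]<700)&(abs(Q[...,1])<160); g=Q[m]
print(len(g),g.min(0),g.max(0)); t=g[g[:,2]>np.percentile(g[:,2],95)]; print('hi',t.mean(0))
E
python3 lid.py
```

```text
t 35.9 pos [611.5  -5.6 245.6] w -0.1 gf 0.0 F [ 0.8 -0.7  0.5] 
tool axes [[-0.105, 0.994, 0.003], [0.994, 0.105, 0.02], [0.02, 0.006, -1.0]] q [ 0.1  0.4 -0.2  1.6  0.1  1.1  0. ]
1625 [417.  -98.  100.3] [656.3 111.5 604.5]
hi [502.   32.4 594.9]
```

{"fn": "arm_command", "kwargs": {"commands": "0 -0.6 0.2 0 0 0 1;0 -0.6 0.25 0 0 0 1;0 -0.5 0.35 0 0 0 1;0 -0.5 0.4 0 0 0 1;0 -0.4 0.5 0 0 0 1;0 -0.4 0.5 0 0 0 1;0 -0.25 0.6 0 0 0 1;0 -0.25 0.6 0 0 0 1;0 0 0 0 0 0 1"}}

```text
time: 36.8
position: [509.5, -14.7, 139.6]
ee_rot: [2.094, 2.331, 0.025]
force: [0.1, 0.3, -0.4]
width: 0.2
grasp_force: 0.0
```

```bash
sed -i 's/^m=.*/m=(h[...,0]>50)\&(h[...,0]<72)\&(h[...,1]>150)\&(D>0)\&(Q[...,2]>95)\&(Q[...,2]<300)\&(Q[...,0]>400)\&(Q[...,0]<700)\&(abs(Q[...,1])<160); g=Q[m]/' lid.py; echo "cv2.imwrite('pics/side10.png',cv2.resize(I[100:320,230:470,::-1],None,fx=2.5,fy=2.5))">>lid.py; python3 lid.py
```

```text
t 36.8 pos [509.5 -14.7 139.6] w 0.2 gf 0.0 F [ 0.1  0.3 -0.4] 
tool axes [[-0.107, 0.994, 0.005], [0.994, 0.106, 0.017], [0.017, 0.006, -1.0]] q [ 0.1  0.3 -0.2  2.   0.1  0.8  0. ]
4971 [ 451.2 -115.4   96.6] [649.3 111.1 289.7]
hi [490.8 -13.1 172.7]
```

View pics/side10.png

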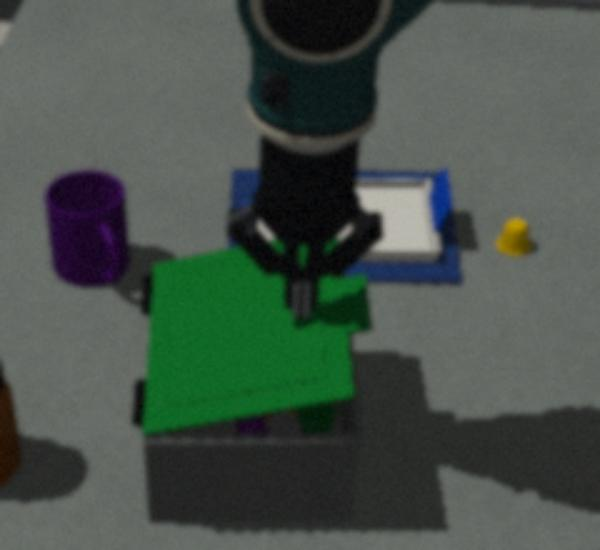

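The lid follows the fingertips, about 15° open (edge at 355,345). I press it down.

{"fn": "arm_command", "kwargs": {"commands": "0 -0.2 0.4 0 0 0 1;0 0 0.4 0 0 0 1;0 0 0.3 0 0 0 1;0 0 0.1 0 0 0 1;0 0 0 0 0 0 1"}}

```text
time: 37.35
position: [505.7, -14.4, 105.0]
ee_rot: [2.092, 2.33, 0.028]
force: [-0.1, 0.1, 0.4]
width: -0.0
grasp_force: 0.0
```

```bash
python3 lid.py
```

```text
t 37.4 pos [505.7 -14.4 105. ] w -0.0 gf 0.0 F [-0.1  0.1  0.4] 
tool axes [[-0.108, 0.994, 0.004], [0.994, 0.107, 0.02], [0.02, 0.007, -1.0]] q [ 0.1  0.4 -0.2  2.   0.1  0.7  0. ]
4972 [ 444.2 -119.    97.1] [648.2 110.5 217.3]
hi [528.1   1.1 141.3]
```

{"fn": "arm_command", "kwargs": {"commands": "0 0 0.04 0 0 0 1;0 0 0.04 0 0 0 1;0 0 0.03 0 0 0 1;0 0 0 0 0 0 1"}}

```text
time: 37.8
position: [506.1, -14.4, 103.9]
ee_rot: [2.091, 2.329, 0.03]
force: [-17.0, -0.3, 44.4]
width: 0.1
grasp_force: 22.0
```

{"fn": "arm_command", "kwargs": {"commands": "0 0 -0.1 0 0 0 1;0 0 -0.5 0 0 0 1;0 0 -1 0 0 0 1;0 0 -1 0 0 0 1;0 -0.8 -1 0 0 0 1;0 -0.8 -1 0 0 0 1;1 -0.8 -1 0 0 0 1;1 -0.8 -1 0 0 0 1;1 0 0 0 0 0 1;1 0 0 0 0 0 1;1 0 0 0 0 0 1;1 0 0 0 0 0 1;0 0 0 0 0 0 1;0 0 0 0 0 0 1"}}

```text
time: 39.2
position: [386.7, 153.1, 298.7]
ee_rot: [2.09, 2.331, 0.029]
force: [0.3, -0.2, 0.1]
width: -0.1
grasp_force: 0.0
```

```bash
python3 lid.py
python3 - <<'E'
from h import *
im,d=grab('top','top11.png'); P=cloud('top',d); h=cv2.cvtColor(im,cv2.COLOR_RGB2HSV)
m=(h[...,0]>50)&(h[...,0]<72)&(h[...,1]>150)&(d>0)&(P[...,2]<160)&(P[...,2]>80)&(abs(P[...,1])<160); g=P[m]; c=g.mean(0)
k=np.linalg.lstsq(np.c_[g[:,:2]-c[:2],np.ones(len(g))],g[:,2],rcond=None)[0]; print(len(g),c,'slope deg',np.degrees(k[:2]),cv2.minAreaRect(g[:,:2].astype(np.float32)))
I,D=grab('side'); a=cv2.resize(I[130:330,230:430,::-1],None,fx=2,fy=2); b=im[100:400,120:540,::-1]
o=np.zeros((400,820,3),np.uint8); o[:,:400]=a; o[:300,400:]=b; cv2.imwrite('pics/fin.png',o[:,:800])
E
```

```text
t 39.2 pos [386.7 153.1 298.7] w -0.1 gf 0.0 F [ 0.3 -0.2  0.1] 
tool axes [[-0.109, 0.994, 0.004], [0.994, 0.108, 0.021], [0.02, 0.007, -1.0]] q [-0.  -0.  -0.4  2.  -0.   1.1 -0.3]
5672 [ 444.  -124.4   97. ] [648.7 109.9 113. ]
hi [548.3   1.4 109.5]
8834 [548.4 -13.7 105.2] slope deg [-0.  -0.1] ((542.6810913085938, -14.511734008789062), (190.01748657226562, 219.3800048828125), 7.810079574584961)
```

View pics/fin.png

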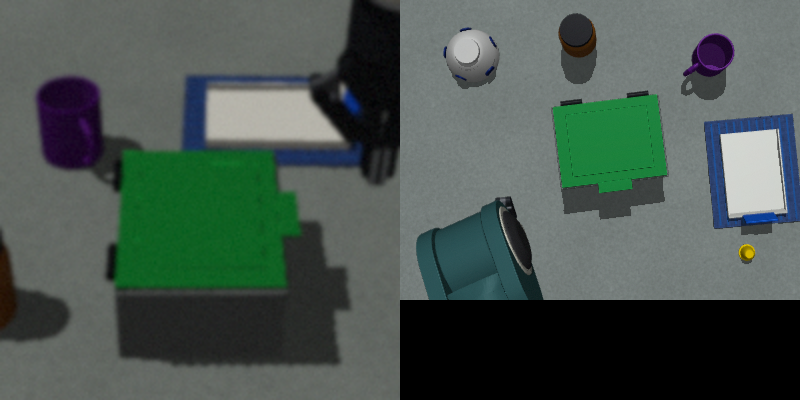

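The lid is shut flat (slope ~0°), the tray is centred on the mat, and the mug, bowl, jar and yellow pod are untouched.

```bash
python3 -c "
from cell import bot
print(bot.close_job())"
```

```text
the job is handed in; nothing more can be done
None
```

I handed the job in at about 39 s: all nine pods (four from the mat, five from the tray) are in the caddy, the empty tray lies flat in the middle of the mat, the lid is shut level, and the mug, bowl, jar and yellow pod were left alone.

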